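Sort ball bearings out through the spout of a sorting tray

TASK

Sort the three ball bearings out of the tray: with the fingertips, slide them along the tray and out through its narrow spout one at a time, so that each drops into the red bin below and only one bearing is ever in the spout. Just push them, do not pick anything up; the brass nut stays on the tray, and the paint tin, mug and brush are left undisturbed.

Things in the scene. Friction and masses are not known exactly. Their poses are not given: they have to be found in the camera images.
- tray: green steel sorting tray fixed on a plywood stand (base x -160 to 250 mm, y +/-105). Origin at table height; x points to the spout, y left of that, z up. Flat floor at z = 90 mm inside a rim 14 mm high, 3 mm thick. Inside: straight part x -150 to 20 mm, y +/-100; taper x 20 to 100 mm, its straight walls closing from y +/-100 to +/-25; then the spout, a level channel 50 mm wide, x 100 to 130 mm
- spout_lip (a point): middle of the spout's open end (tray x = 130 mm), on the edge of the floor, 90 mm above the table; axes as the tray's, x points outwards. A bearing tips over this edge when its centre passes it. It counts as in the spout from the time its centre is within 45 mm of this edge until it drops
- bin_floor (a point): centre of the inner floor of the open red plastic bin fixed on the base under the spout's end; axes as the tray's. Inside 109 mm (x) by 94 mm (y); walls 63 mm above this floor, the far one (+x) 81 mm; they end 8 mm below the tray's underside. The spout's edge is over the bin, 75 mm above its floor and 40 mm to -x of this point
- bearing1: sealed steel ball bearing, a flat disc 35 mm across and 11 mm thick (bright rims, black seal ring, dark 15 mm bore), lying flat and loose on the tray's floor; about 45 g. Origin at its centre, 5.5 mm above the floor it lies on. The three bearings are alike
- bearing2: sealed steel ball bearing, a flat disc 35 mm across and 11 mm thick (bright rims, black seal ring, dark 15 mm bore), lying flat and loose on the tray's floor; about 45 g. Origin at its centre, 5.5 mm above the floor it lies on. The three bearings are alike
- bearing3: sealed steel ball bearing, a flat disc 35 mm across and 11 mm thick (bright rims, black seal ring, dark 15 mm bore), lying flat and loose on the tray's floor; about 45 g. Origin at its centre, 5.5 mm above the floor it lies on. The three bearings are alike
- nut: brass hexagon nut, 30 mm across flats, 35 mm across corners, 16 mm high, 64 g, lying flat and loose on the tray's floor; it stays on the tray. Origin at its centre, 8 mm above the floor
- paint_tin: closed paint tin with a yellow label, 72 mm across, 85 mm tall, standing loose on the table beside the tray; to be left alone. Origin at the centre of its underside
- mug: blue mug, 76 mm across, 85 mm tall, standing loose on the table beyond the bin; to be left alone. Origin at the centre of its underside
- brush: paint brush 200 mm long, 42 mm wide, 20 mm high, lying loose on the table behind the tray's closed end; to be left alone. Origin at the middle of its length, on its underside

How it is judged:
By the outcome, as a careful person would: the job done as asked, in the order asked, and still so for the second after the job is handed in, with the robot touching nothing.
It also fails if it takes over 70 s, if anything falls off the work surface, if the arm or the gripper's body presses on something with over 40 N, if the wrist force passes 120 N, or if a joint passes its speed limit or range.

ROBOT

A 6-joint arm with a two-finger parallel gripper is mounted at the origin on the work surface. World frame = base frame: x ahead of the robot, y to its left, z up, the work surface at z = 0. Lengths are in m, angles in rad, forces in N, time in s.
With the tool pointing down it reaches from about 0.375 to 0.925 m from the base axis. Payload 5.7 kg.
Tool frame: the origin (TCP) lies midway between the tips of the shut fingers; the grasp point (between the pads) lies 19 mm behind it; z points along the fingers, y is the line along which they close (so a half turn about z gives the same grasp; the last joint's range is limited). The gripper opens to 88 mm and grips with 3 to 60 N. Pads are 20 mm wide; open, the fingers measure 115 mm over their backs; the gripper's body (75 mm by 178 mm) begins 61 mm behind the grasp point.
Start: joints at [1.112, 0.359, 1.51, -0, 1.272, -0.115], TCP at [0.202, 0.565, 0.223] pointing down, gripper open.
Joint ranges: [-2.97, 2.97], [-1.01, 2.36], [0.21, 2.38], [-0.96, 4.11], [0.2, 2.71], [-2.98, 2.98]. Speed limits (rad/s): [2.39, 2.39, 3.14, 3.14, 3.14, 3.14].

INTERFACE

Orientations are given as a unit quaternion [x, y, z, w].
In Python, from bench import move_ptp, servo_line, goto_joints, move_gripper, sleep, inverse_kinematics, capture, PlanningError, close_job, spot_in, silhouettes, current_clock, current_joint_pos, current_qvel, current_joint_torque, current_position, current_orientation, current_force, current_torque, current_finger_gap, current_grip_force gives the robot as it stands. Calls block until the motion is done:
- move_ptp(position, orientation): joint-space move of the TCP to a pose.
- servo_line(position, orientation=None, rate=0.15, contact_N=None): straight line of the TCP; orientation=None keeps the orientation; rate is the mean speed in m/s. With contact_N (N) it stops when the force on the tool has changed by that much, and returns True; else False.
- goto_joints(angles): joint-space move.
- move_gripper(opening): finger opening in m; the grip force is fixed at half the most; returns when the fingers have stopped.
- sleep(seconds).
- inverse_kinematics(position, orientation): joint angles nearest the present ones, or None.
- capture(name): name is "scene" or "top" or "wrist"; returns a dict with "image" (420x560x3 uint8, blue, green, red), "range_z" (420x560 float32, m along the optical axis (not along the pixel's ray), 0 where there is no reading), "intrinsics" (3x3 intrinsics, pixels), "R" (3x3) and "t" (3): a world point X has camera coordinates R X + t. Camera axes: x right, y down, z forward; pixel columns grow to the right and rows downward; lengths in m; the calibration is good to about 2 mm. The wrist camera is an equidistant fisheye: a pixel r from the principal point sees the ray r / f radians off the axis. A picture is of the moment at which its call begins.
A pose or a line that the arm cannot do raises PlanningError and nothing moves.
- close_job(): hands the job in; it is judged then, once.
Trained networks look in the newest picture that a camera, given by its name, has taken for a name from the list of things; names that differ only in an ending like _2 or _b are one class to them, and where a whole thing is asked for, a point or a joint stands for the part that bears it (a point fixed in the world has none). Each returns a list of dicts, best first, with "conf" (0 to 1); they miss things now and then, are a little off and sometimes report something else, mostly with a low value. They report only what shows in the picture. A call takes as long as a camera call.
- spot_in(camera, query): "xy" ([column, row] in pixels, amid what is visible of it).
- silhouettes(camera, query): "region" (420x560 bool, what is visible of it) and "xy" ([column, row] in pixels, amid what is visible of it).
Readings, each from a call of its own:
- current_clock(): time.
- current_joint_pos(): joint angles.
- current_qvel(): joint speeds.
- current_joint_torque(): joint torques, N m.
- current_position(): TCP position.
- current_orientation(): TCP orientation.
- current_force(): force on the tool from outside, world axes, zero at the start.
- current_torque(): the same for the moment, N m.
- current_finger_gap(): finger opening in m.
- current_grip_force(): force on a finger pad.
Only numpy, scipy, OpenCV 4.12 (cv2) and the standard library are available. Lean on these libraries where they do the work, as an engineer would, in place of code of your own. Each camera call takes 0.05 s, during which the arm holds its last target. There are 200 camera calls.

## Working session

There is one attempt and no reset: what is moved stays moved. The work goes in short steps, each a Python script; the robot and the scene stay as the last script left them, time stands still between calls to the robot, and variables do not carry over. Pictures are saved under pics/ and viewed, at most 10 in all, crops included, and the job is handed in when it is done.

```bash
mkdir -p pics; ls; cat > h.py <<'E'
import numpy as np, cv2
from bench import *
def deproj(c,u,v,z):
    K=c["intrinsics"];p=np.array([(u-K[0,2])/K[0,0]*z,(v-K[1,2])/K[1,1]*z,z])
    return c["R"].T@(p-c["t"])
def ray_plane(c,u,v,h):
    K=c["intrinsics"];d=c["R"].T@np.array([(u-K[0,2])/K[0,0],(v-K[1,2])/K[1,1],1]);o=-c["R"].T@c["t"]
    return o+d*(h-o[2])/d[2]
E
python3 - <<'E'
from h import *
for n in ("top","scene"):
    c=capture(n);cv2.imwrite(f"pics/{n}0.png",c["image"])
    print(n,-c["R"].T@c["t"],c["R"][2])
    for q in ("tray","bearing1","nut","bin_floor","paint_tin","mug","brush"):
        for s in silhouettes(n,q)[:4]:
            if s["conf"]<.3: continue
            u,v=s["xy"];m=s["region"]&(c["range_z"]>0)
            vv,uu=np.nonzero(m);P=np.array([deproj(c,a,b,c["range_z"][b,a]) for a,b in zip(uu[::3],vv[::3])])
            print(q,round(s["conf"],2),np.round(s["xy"]),m.sum(),np.round(np.median(P,0),3),np.round(P.min(0),3),np.round(P.max(0),3))
E
```

```text
pics
top [0.52426127 0.03238843 1.20185094] [ 0.05502686 -0.00514733 -0.99847161]
tray 0.56 [268. 232.] 14344 [0.532 0.063 0.088] [ 0.41  -0.156 -0.006] [0.659 0.283 0.112]
bearing1 0.64 [316. 252.] 166 [ 0.482 -0.048  0.101] [ 0.466 -0.064  0.091] [ 0.498 -0.035  0.105]
bearing1 0.51 [283. 211.] 179 [0.578 0.03  0.101] [0.562 0.013 0.094] [0.594 0.047 0.108]
bearing1 0.46 [280. 251.] 152 [0.487 0.042 0.101] [0.473 0.026 0.097] [0.503 0.056 0.106]
paint_tin 0.78 [317. 173.] 802 [ 0.673 -0.056  0.084] [ 0.641 -0.094 -0.001] [ 0.711 -0.023  0.091]
mug 0.59 [151. 219.] 1169 [0.561 0.351 0.03 ] [ 0.521  0.302 -0.005] [0.608 0.403 0.089]
brush 0.71 [398. 210.] 1022 [ 0.581 -0.254  0.018] [ 0.456 -0.275 -0.002] [ 0.657 -0.224  0.024]
scene [ 1.17667432 -0.70439658  0.75378127] [-0.50131031  0.65232973 -0.56846627]
tray 0.77 [248. 224.] 13016 [ 0.56  -0.006  0.079] [ 0.341 -0.151 -0.005] [0.683 0.396 0.108]
bearing1 0.74 [237. 193.] 121 [0.495 0.035 0.099] [0.476 0.022 0.091] [0.508 0.056 0.103]
bearing1 0.64 [261. 213.] 168 [0.583 0.024 0.1  ] [0.564 0.01  0.091] [0.597 0.043 0.102]
bearing1 0.46 [207. 214.] 182 [ 0.486 -0.057  0.1  ] [ 0.467 -0.07   0.089] [ 0.499 -0.038  0.102]
nut 0.66 [239. 229.] 198 [ 0.577 -0.061  0.104] [ 0.558 -0.073  0.089] [ 0.59  -0.024  0.107]
bin_floor 0.83 [304. 191.] 1996 [0.573 0.22  0.055] [0.416 0.124 0.002] [0.609 0.303 0.105]
paint_tin 0.6 [276. 269.] 1679 [ 0.692 -0.08   0.066] [ 0.59  -0.101 -0.   ] [0.715 0.03  0.088]
mug 0.97 [335. 170.] 1134 [0.577 0.331 0.058] [ 0.445  0.298 -0.004] [0.605 0.511 0.087]
brush 0.91 [174. 316.] 1545 [ 0.587 -0.261  0.017] [ 0.456 -0.279 -0.002] [ 0.658 -0.219  0.023]
```

```bash
python3 - <<'E'
from h import *
c=capture("top")
im=c["image"][120:340,100:460]
cv2.imwrite("pics/t1.png",cv2.resize(im,None,fx=2.2,fy=2.2,interpolation=cv2.INTER_CUBIC))
# rim mask: height 0.097..0.112 green
z=c["range_z"];vv,uu=np.nonzero(z>0)
K=c["intrinsics"];P=np.stack([(uu-K[0,2])/K[0,0],(vv-K[1,2])/K[1,1],np.ones(len(uu))],1)*z[vv,uu][:,None]
P=(P-c["t"])@c["R"]
hsv=cv2.cvtColor(c["image"],cv2.COLOR_BGR2HSV)[vv,uu].astype(int)
g=(abs(P[:,2]-.094)<.018)&(hsv[:,0]>35)&(hsv[:,0]<90)&(hsv[:,1]>50)
print(g.sum())
m=np.zeros(z.shape,np.uint8);m[vv[g],uu[g]]=1
n,l,st,_=cv2.connectedComponentsWithStats(cv2.morphologyEx(m,cv2.MORPH_CLOSE,np.ones((5,5))));k=1+np.argmax(st[1:,4])
cs,_=cv2.findContours((l==k).astype(np.uint8),cv2.RETR_EXTERNAL,cv2.CHAIN_APPROX_NONE)
ct=max(cs,key=cv2.contourArea)[:,0]
C=np.array([ray_plane(c,u,v,.104)[:2] for u,v in ct])
mod=np.array([[-153,-103],[21,-103],[101,-28],[130,-28],[130,28],[101,28],[21,103],[-153,103]])/1000.
seg=[];
for a,b in zip(mod,np.roll(mod,-1,0)):
    seg.append((a,b))
from scipy.optimize import least_squares
def res(p):
    R=np.array([[np.cos(p[2]),-np.sin(p[2])],[np.sin(p[2]),np.cos(p[2])]])
    q=(C-p[:2])@R
    D=[]
    for a,b in seg:
        t=np.clip(((q-a)@(b-a))/((b-a)@(b-a)),0,1);D.append(np.linalg.norm(q-a-t[:,None]*(b-a),axis=1))
    return np.min(D,0)
r=min((least_squares(res,[*C.mean(0),a],loss="soft_l1",f_scale=.002) for a in np.arange(0,6.28,.5)),key=lambda r:r.cost)
p=r.x;print("tray",p,np.median(res(p)),np.percentile(res(p),90))
R=np.array([[np.cos(p[2]),-np.sin(p[2])],[np.sin(p[2]),np.cos(p[2])]])
np.save("tray.npy",p)
for n in ("top","scene"):
    c=capture(n)
    for q,h in (("bearing1",.1005),("nut",.105)):
        for s in silhouettes(n,q)[:4]:
            if s["conf"]>.3:
                w=ray_plane(c,*s["xy"],h);print(n,q,round(s["conf"],2),w.round(4),((w[:2]-p[:2])@R*1000).round(1))
E
```

```text
7498
tray [0.52969254 0.02672671 1.45622597] 0.006728803129574121 0.010709285446966244
top bearing1 0.7 [0.4894 0.0356 0.1005] [ 4.2 41. ]
top bearing1 0.57 [0.5773 0.0286 0.1005] [  7.3 -47.1]
top bearing1 0.47 [ 0.4781 -0.0561  0.1005] [-88.2  41.7]
top nut 0.45 [ 0.5752 -0.0518  0.105 ] [-72.8 -54.2]
scene bearing1 0.7 [0.4907 0.0413 0.1005] [10.  40.4]
scene bearing1 0.65 [0.5832 0.0114 0.1005] [ -9.1 -54.9]
scene bearing1 0.49 [ 0.4904 -0.0582  0.1005] [-88.9  29.3]
scene nut 0.72 [ 0.5774 -0.0562  0.105 ] [-77.  -56.8]
```

View pics/t1.png

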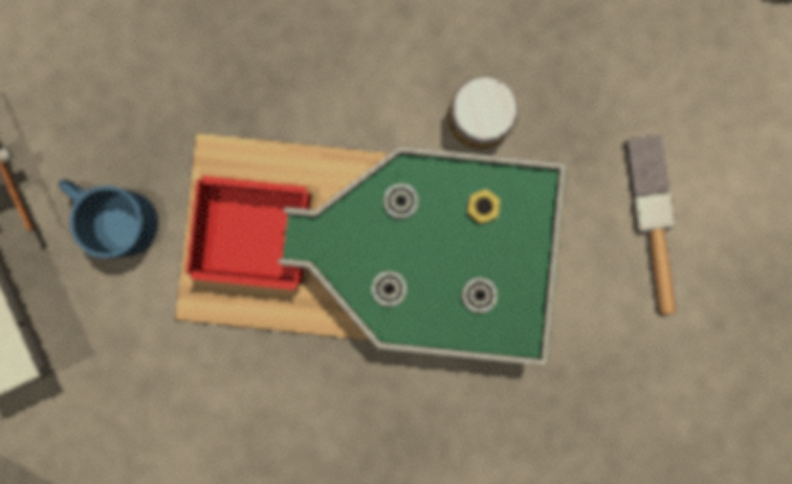

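View pics/scene0.png

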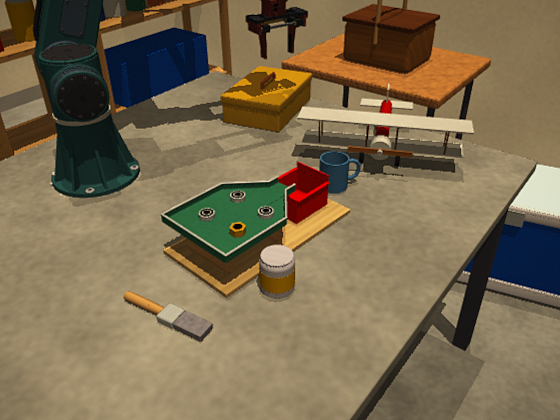

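The spout points along world +y. My tray fit used a poor model because the mask stops inside the rim, so I'll refit with the rim corners seen in t1.png: (565,165), (545,362), (378,346), (398,151), with the spout end at (286,209)/(281,263).

```bash
cat > m.py <<'E'
from h import *
from scipy.spatial.transform import Rotation as Ro
def locate(p,c):
    "non-green blobs inside the tray -> tray mm"
    R2=Ro.from_euler("z",p[2]).as_matrix()[:2,:2]
    poly=np.array([[-144,-94],[18,-94],[98,-20],[126,-20],[126,20],[98,20],[18,94],[-144,94]])/1000.
    W=np.c_[poly@R2.T+p[:2],np.full(8,.09)]
    X=W@c["R"].T+c["t"];uv=(X@c["intrinsics"].T);uv=uv[:,:2]/uv[:,2:]
    m=np.zeros((420,560),np.uint8);cv2.fillPoly(m,[np.round(uv).astype(int)],1)
    hsv=cv2.cvtColor(c["image"],cv2.COLOR_BGR2HSV)
    ng=(m>0)&~((hsv[...,0]>35)&(hsv[...,0]<95)&(hsv[...,1]>80))
    ng=cv2.morphologyEx(ng.astype(np.uint8),cv2.MORPH_CLOSE,np.ones((5,5)))
    n,l,st,ce=cv2.connectedComponentsWithStats(ng)
    out=[]
    for k in range(1,n):
        if st[k,4]<40: continue
        hue=np.median(hsv[l==k][:,1]); w=ray_plane(c,*ce[k],.102)
        out.append((st[k,4],hue,((w[:2]-p[:2])@R2*1000).round(1),w[:2].round(4)))
    return out
E
python3 - <<'E'
from m import *
c=capture("top")
px=np.array([[565,165],[545,362],[378,346],[398,151],[286,209],[281,263]])
mod=np.array([[-153,-103],[-153,103],[21.5,103],[21.5,-103],[130,-27],[130,27]])/1000.
W=np.array([ray_plane(c,100+(u+.5)/2.2-.5,120+(v+.5)/2.2-.5,.104)[:2] for u,v in px])
a=mod-mod.mean(0);b=W-W.mean(0)
th=np.arctan2((a[:,0]*b[:,1]-a[:,1]*b[:,0]).sum(),(a*b).sum())
R2=Ro.from_euler("z",th).as_matrix()[:2,:2];t=W.mean(0)-R2@mod.mean(0)
p=np.array([*t,th]);np.save("tray.npy",p)
print(p,((W-mod@R2.T-t)*1000).round(1).tolist(),"scale",np.linalg.norm(b)/np.linalg.norm(a))
for o in locate(p,c):print(o)
Rt=Ro.from_quat(current_orientation()).as_matrix();print("tool x,y",Rt[:,0].round(2),Rt[:,1].round(2),current_clock())
for s in (1,-1):
  for hd in (-40,0,40):
    x=np.array([np.cos(th+np.radians(hd)),np.sin(th+np.radians(hd)),0])*s;z=np.array([0,0,-1.]);q=Ro.from_matrix(np.c_[x,np.cross(z,x),z]).as_quat()
    w=R2@[0,0]+t
    j=inverse_kinematics([*w,.094],q);print(s,hd,None if j is None else np.round(j,2))
E
```

```text
[0.52773618 0.02109274 1.46828482] [[-0.3, 0.3], [2.1, 1.9], [1.0, -0.6], [-3.4, -0.3], [1.3, -0.4], [-0.6, -1.0]] scale 0.9906691470061024
(np.int32(254), np.float64(32.0), array([ 13.1, -49.1]), array([0.5779, 0.0291]))
(np.int32(204), np.float64(127.0), array([-73.6, -52.4]), array([ 0.5723, -0.0575]))
(np.int32(261), np.float64(34.0), array([16. , 42.3]), array([0.4873, 0.0413]))
(np.int32(263), np.float64(35.0), array([-77.6,  39.5]), array([ 0.4805, -0.0521]))
tool x,y [-0.94  0.34  0.  ] [ 0.34  0.94 -0.  ] 1.2
1 -40 [-0.09  0.41  1.8  -0.    0.92  0.71]
1 0 [-0.09  0.41  1.8  -0.    0.92  0.01]
1 40 [-0.09  0.41  1.8  -0.    0.92 -0.69]
-1 -40 [-0.09  0.41  1.8  -0.    0.92 -2.43]
-1 0 None
-1 40 [-0.09  0.41  1.8  -0.    0.92  2.46]
```

```bash
cat >> m.py <<'E'
p=np.load("tray.npy");OFF=26.8;Z=.094
def pose(c,hd,back=0.,z=Z):
    a=p[2]+np.radians(hd);x=np.array([np.cos(a),np.sin(a),0]);zz=np.array([0,0,-1.])
    q=Ro.from_matrix(np.c_[x,np.cross(zz,x),zz]).as_quat()
    w=Ro.from_euler("z",p[2]).apply([c[0]/1000,c[1]/1000,0])+[p[0],p[1],z]
    return w-x*(OFF+back)/1000,q
def sort_one(b,mid=(72,0),back=7):
    b=np.array(b,float);mid=np.array(mid,float);d=mid-b;hd=np.degrees(np.arctan2(d[1],d[0]))
    up,q=pose(b,hd,back,.15)
    move_ptp(up,q)
    print("down contact",servo_line(pose(b,hd,back)[0],q,.08,contact_N=8),current_position().round(4) if hasattr(current_position(),'round') else current_position())
    servo_line(pose(mid,hd)[0],q,.07)
    n=max(1,int(np.ceil(abs(hd)/9)))
    for k in range(1,n+1):
        x=mid+[k*1.0,0];servo_line(*pose(x,hd*(1-k/n)),.05)
    x,q=pose((138,0),0)
    print("spout contact",servo_line(x,q,.06,contact_N=15),current_force())
E
python3 - <<'E'
from m import *
move_gripper(.010)
sort_one((16,42.3))
print(current_clock());sleep(.3)
c=capture("wrist");cv2.imwrite("pics/w1.png",c["image"])
x,q=pose((138,0),0,10);servo_line(x,q,.15);x,q=pose((138,0),0,10,.15);servo_line(x,q,.15)
c=capture("top");cv2.imwrite("pics/t2.png",cv2.resize(c["image"][120:340,100:460],None,fx=2.2,fy=2.2,interpolation=cv2.INTER_CUBIC))
c=capture("scene");cv2.imwrite("pics/s2.png",cv2.resize(c["image"][130:300,140:380],None,fx=3,fy=3))
print(current_clock())
E
```

```text
down contact False [0.4646 0.0166 0.0942]
spout contact False [-0.40946741  0.37828856  0.32651016]
9.325
10.55
```

View pics/w1.png

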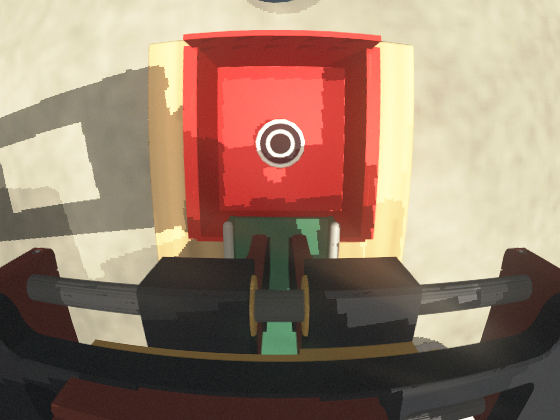

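View pics/s2.png

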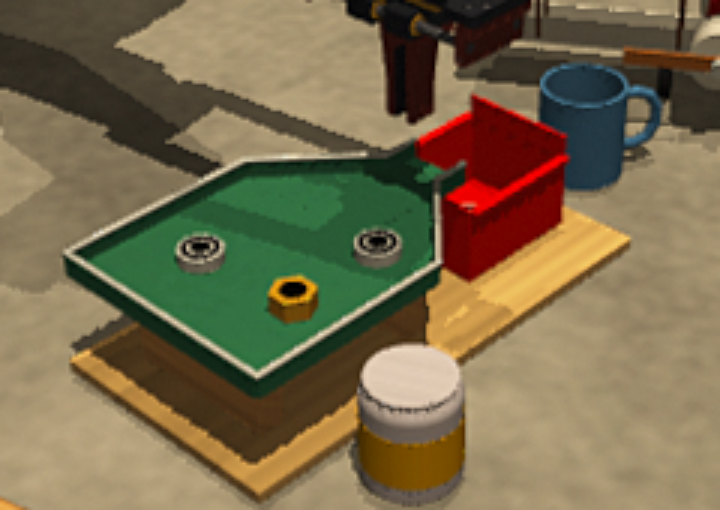

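The wrist view shows bearing 1 flat in the bin at (280,143). The scene crop shows the other two bearings, the nut and the tin still in place, so I'll do the next one.

```bash
python3 - <<'E'
from m import *
sort_one((13.1,-49.1))
sleep(.3)
c=capture("wrist");cv2.imwrite("pics/w2.png",c["image"])
x,q=pose((138,0),0,10);servo_line(x,q,.15);x,q=pose((138,0),0,10,.15);servo_line(x,q,.15)
for o in locate(p,capture("top")):print(o)
print(current_clock())
E
```

```text
down contact False [0.5972 0.001  0.0943]
spout contact False [ 0.20062856 -0.10736926 -0.46088947]
(np.int32(205), np.float64(126.0), array([-73.4, -52. ]), array([ 0.5719, -0.0573]))
(np.int32(836), np.float64(81.0), array([81.2,  1.2]), array([0.5349, 0.102 ]))
(np.int32(262), np.float64(35.0), array([-77.5,  39.4]), array([ 0.4806, -0.052 ]))
17.4167
```

View pics/w2.png

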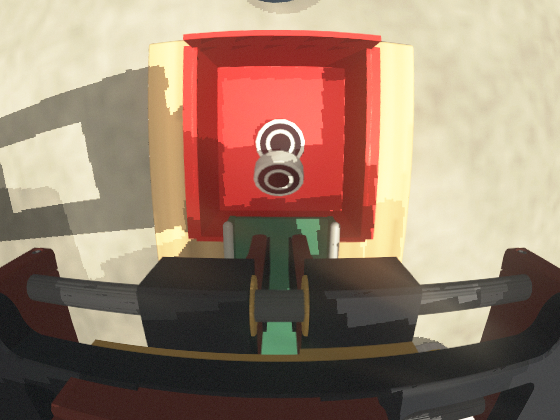

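The picture shows two bearings in the bin, the second at (278,173) leaning on the first. The third is unmoved on the tray at (-77.5, 39.4) mm.

```bash
python3 - <<'E'
from m import *
sort_one((-77.5,39.4))
sleep(.5)
c=capture("wrist");cv2.imwrite("pics/w3.png",c["image"])
x,q=pose((138,0),0,10);servo_line(x,q,.15);x,q=pose((0,0),0,0,.25);servo_line(pose((138,0),0,10,.2)[0],q,.15);move_ptp([.45,-.15,.3],q)
for o in locate(p,capture("top")):print(o)
c=capture("scene");cv2.imwrite("pics/s3.png",cv2.resize(c["image"][130:350,100:380],None,fx=2.7,fy=2.7))
print(current_clock())
E
```

```text
down contact False [ 0.4691 -0.0836  0.0942]
spout contact False [-0.30729465  0.13684451 -0.2177394 ]
(np.int32(211), np.float64(124.0), array([-73.1, -51.3]), array([ 0.5713, -0.0569]))
26.2833
```

View pics/w3.png

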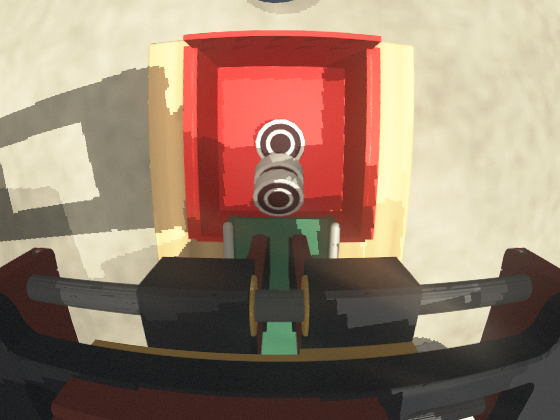

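View pics/s3.png

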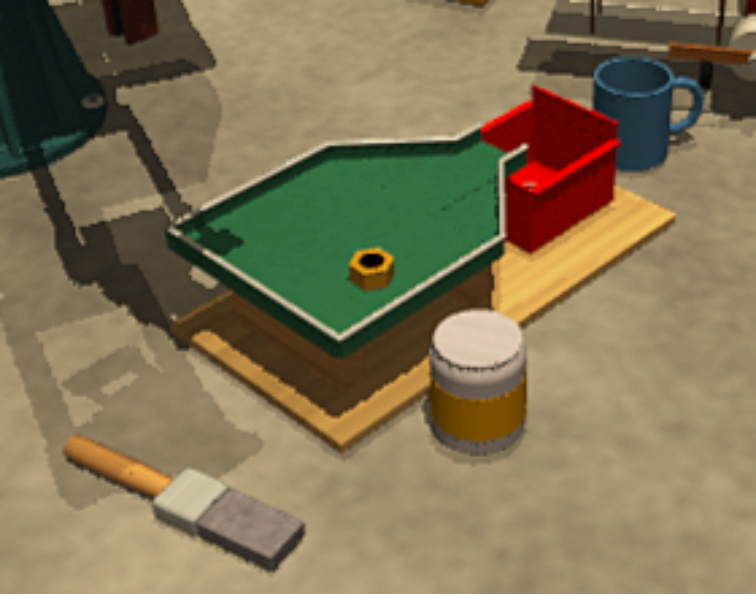

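The last pictures show all three bearings in the bin, at (280,143), (278,165) and (278,195). Only the nut is left on the tray, and the tin, mug and brush are undisturbed.

```bash
python3 -c "
from bench import *
print(close_job())"
```

```text
the job is handed in; nothing more can be done
None
```

All three bearings went out through the spout one at a time and are in the red bin; the nut is still on the tray, the tin, mug and brush are undisturbed, and the job was handed in at about 26 s.

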